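# Clamp a card divider in its slotted rail with a T-bolt

### The arm

A 7-joint arm with a two-finger parallel gripper is mounted at the origin on the work surface. World frame = base frame: x ahead of the robot, y to its left, z up, the work surface at z = 0. Lengths are in m, angles in degrees, forces in N, time in s.
With the tool pointing down it reaches from about 0.425 to 0.875 m from the base axis. Payload 4.7 kg.
Tool frame: the origin (TCP) lies between the finger pads; the fingertips stand env.tip_reach ahead of it and the grasp point (between the pads) lies 2 mm behind it (env.tip_reach is the distance from the TCP to the fingertips, in m); z points along the fingers, y is the line along which they close (so a half turn about z gives the same grasp; the last joint's range is limited). The gripper opens to 87 mm and grips with 3 to 60 N. Pads are 19 mm wide; open, the fingers measure 117 mm over their backs; the gripper's body (75 mm by 190 mm) begins 51 mm behind the grasp point.
Start: joints at [74.146, 18.392, -4.016, 83.108, 1.295, 78.541, -3.26], TCP at [0.186, -0.623, 0.24] pointing down, gripper open.
Joint ranges: [-163.93, 163.93], [-17.29, 119.83], [-79.2, 71.16], [3.27, 140.29], [-89.18, 269.18], [5.43, 117.66], [-154.24, 154.24]. Speed limits (degrees/s): [147.25, 147.25, 180, 180, 180, 180, 180].

### API

Orientations are given as [roll, pitch, yaw] about the fixed x, y, z axes, in that order (R = Rz(yaw) Ry(pitch) Rx(roll)).
In Python, from cell import env, cams, sensors gives the robot as it stands (env), with the cameras (cams) and the readings (sensors).
- The arm moves only by the tool nudge_tcp, called after ">>>" by a JSON object that holds its "name" and its "arguments", one argument or row to a line. Schema: {"type":"object","properties":{"deltas":{"type":"object","properties":{"tx":{"type":"array","items":{"type":"number"},"minItems":1,"maxItems":8},"ty":{"type":"array","items":{"type":"number"},"minItems":1,"maxItems":8},"tz":{"type":"array","items":{"type":"number"},"minItems":1,"maxItems":8},"spin":{"type":"array","items":{"type":"number"},"minItems":1,"maxItems":8},"jaw":{"type":"array","items":{"type":"number"},"minItems":1,"maxItems":8}},"additionalProperties":false,"required":["tx","ty","tz","spin","jaw"]},"squeeze":{"type":"number"},"only":{"type":"string"},"quiet":{"type":"boolean"},"lines":{"type":"string"}},"required":["deltas"],"additionalProperties":false}. deltas is an object with one list for each field, all of the same length, 1 to 8, a row being the entries at one place: tx, ty, tz (the shift in m), spin (a turn about the tool's z in degrees), jaw (the finger opening in m); each row is the pose to reach, as a shift and turn from the pose commanded when the call began, along the tool's axes at that moment; what a row does not reach only later rows make up. A row lasts 1/12 s, in which the tool goes at most 0.0417 m and 7.16 degrees, less where a joint would pass 70% of its speed; a pose out of reach is approached as far as the arm can. The fingers move at their own pace and stop on an object; squeeze is the grip in N (left out, the last holds). Time passes only in rows, so rows that do not move let the fingers close. The tool returns the time, the measured TCP pose, the force, the opening and the grip force at its end. only (a regular expression) keeps the lines of the reply that match it, lines (a string "A,B") keeps lines A to B, and quiet returns only ok. Input that does not fit is refused with a message, and nothing moves.
- sensors.get_obs(): the state, without advancing time (a new reading comes with each control period).
- cams.read_camera(name): name is "scene" or "top" or "wrist"; returns a dict with "color" (480x640x3 uint8, blue, green, red), "fx", "fy", "cx", "cy" (pixels), "dist" ([k1, k2, p1, p2, k3] as OpenCV has them; the pictures are not rectified), "world_from_camera" (4x4, takes a point from camera to world coordinates). Camera axes: x right, y down, z forward; pixel columns grow to the right and rows downward; lengths in m; the calibration is good to about 2 mm. A picture is of the moment at which its call begins. There is no depth.
- env.sign_off(): hands the job in; it is judged then, once.
The state is a dict: "time_s": time; "qpos": joint angles; "joint_velocities": joint speeds; "effort": joint torques, N m; "tool_pos": TCP position; "tool_rot": TCP orientation; "force": force on the tool from outside, world axes, zero at the start; "wrist_torque": the same for the moment, N m; "grip_width": finger opening in m; "grasp_force": force on a finger pad.
Only numpy, scipy, OpenCV 4.12 (cv2) and the standard library are available. Lean on these libraries where they do the work, as an engineer would, in place of code of your own. Each camera call takes 0.05 s, during which the arm holds its last target. There are 200 camera calls.

### The job

Clamp the dark low divider where it stands on the grey card rail: take the red-knobbed T-bolt from the blue caddy, let its head down through the window in the divider's foot to the bottom of the rail's slot, turn it clockwise until the head stands square across under the slot's lips, then keep turning the knob clockwise until it is firmly hand-tight on the foot. Let go; do not shift the divider or disturb the other things on the table.

Things in the scene. Friction and masses are not known exactly. Their poses are not given: they have to be found in the camera images.
- rail: Fixed grey steel card rail, 140 wide (its x) x 420 long (its y) x 28 mm high; origin at the centre of its underside, z up. A T-slot runs along the middle of its top, in y. At its +y end (y 120 to 202 mm) stand fixed cards and an end plate, up to 98 mm above the underside.
- slot (a point): Middle of the T-slot's mouth, level with the rail's top (28 mm above its underside), axes as the rail's; the slot runs straight along y. Mouth 16 mm wide (x) between lips 5 mm thick; beneath them a channel 25 mm wide, its floor 16 mm below this point (11 mm high under the lips). Fixed to the rail.
- divider: Loose dark steel divider, about 0.6 kg, standing on the rail, axes along the rail's. Foot plate 4 mm thick, x -45 to 45, y -35 to 95 mm, with a window 20 (x) x 30 mm (y) over the slot; origin at the window's centre on the foot's underside, on the rail's top. At y = +95 mm an upright plate 124 mm wide, 4 mm thick, 70 mm high.
- caddy: Fixed blue hardware caddy 100 (x) x 80 (y) x 30 mm; origin at the centre of its underside. In its middle a pocket 30 (x) x 20 mm (y), floor 10 mm above the underside, in which the T-bolt stands upright.
- bolt: Loose steel T-bolt with red knob, 0.2 kg; origin under the head's centre, z up the shank. Head 24 (its x) x 14 (y) x 8 mm high, shank 10 mm in diameter. It enters the slot only with its x along it. Two diagonal corners are cut, so in the channel it turns clockwise (from above) a quarter turn to about 4 degrees past square, where its square corners meet the walls; anticlockwise it jams early.
- bolt_neck (a point): Point on the bolt's axis atop the head, 8 mm above its origin, where the right-hand thread begins. The knob is its nut. Friction of 0.04 N m makes bolt and knob turn as one until the head is stopped; then each radian clockwise drives the knob 2.2 mm down the shank, and it does not run back by itself.
- knob_grip (a point): Top centre of the red knob; x along its grip bar, z up. Bar 44 (x) x 22 (y) x 32 mm high, gripped across the 22 mm; under it a round flange, 40 mm in diameter, 5 mm thick, its underside 37 mm below this point. It starts 59 to 61 mm above the bolt's origin; its heading to the head differs from start to start.
- foot_top (a point): Centre of the window at the foot's upper face, 4 mm above the divider's origin. With the bolt's head on the channel floor, the knob's flange starts 2 to 4 mm above this face; once it touches, turning on draws the head up 3 mm to the lips, then the torque climbs sharply; 0.25 N m on the knob is well tight. In all about 2.2 to 3.3 rad after the quarter turn.
- tape: Bystander: black desk tape dispenser 90 x 56 x 64 mm, origin at its underside.
- pencup: Bystander: grey pen cup, 72 mm wide, 90 mm high, origin at its underside.
- stamp: Bystander: wooden hand stamp, 34 mm wide, 74 mm high, origin at its underside.
- clipjar: Bystander: glass clip jar, 60 mm wide, 75 mm high, origin at its underside.
- punch: Bystander: hole punch 120 x 60 x 48 mm, origin at its underside.

How it is judged (in metres and radians):
On the way, in this order (a step that is already met when the one before it is completed fails the run):
1. the bolt's head has been let down through the divider's window into the slot, in line with it and wholly below the lips (z of bolt in the frame of rail below 0.0155 m and horizontal distance between bolt and divider below 0.012 m and angle between the x axis of bolt and the y axis of rail, either way round below 0.45 rad), for 0.1 s.
2. the head has been turned square across the channel below the lips (z of bolt in the frame of rail below 0.0175 m and angle between the x axis of bolt and the y axis of rail, either way round above 1.27 rad and horizontal distance between bolt and divider below 0.015 m), for 0.1 s.
At the end, for the whole second after the job is handed in: T-bolt at rest, upright (0.08 rad), within 15 mm of the window's centre, head within 0.3 rad of square across the channel and drawn up under the lips, knob pressing on the foot with over 5 N; divider flat, within 15 mm of where it stood and 0.12 rad of in line with the rail (all of step 2 and z of bolt in the frame of rail above 0.0135 m and angle between bolt's own z axis and vertical below 0.08 rad and contact force between bolt and divider above 5 N and distance of divider from where it was at the start of the episode below 0.015 m and angle between divider's own z axis and vertical below 0.05 rad and angle between the y axis of divider and the y axis of rail, either way round below 0.12 rad and linear speed of bolt below 0.02 m/s); the robot touches nothing.
It fails at once if a bystander is moved by more than 25 mm (distance of any of tape, pencup, stamp, clipjar, punch from where it was at the start of the episode above 0.025 m).
It fails at once if the divider is shifted by more than 40 mm or tipped (distance of divider from where it was at the start of the episode above 0.04 m or angle between divider's own z axis and vertical above 0.5 rad).
It also fails if it takes over 72 s, if anything falls off the work surface, if the arm or the gripper's body presses on something with over 40 N, if the wrist force passes 120 N, or if a joint passes its speed limit or range.

## Working session

There is one attempt and no reset: what is moved stays moved. The work goes in short steps, Python scripts to look and compute and a tool call to move; the robot and the scene stay as the last step left them, time stands still between calls to the robot, and variables do not carry over. Pictures are saved under pics/ and viewed, at most 10 in all, crops included, and the job is handed in when it is done.

```bash
ls; mkdir -p pics
```

Run:
```python
from cell import env, cams, sensors
import cv2,numpy as np
o=sensors.get_obs();print({k:np.round(v,4).tolist() for k,v in o.items()},env.tip_reach)
for n in("top","scene"):
    c=cams.read_camera(n);cv2.imwrite(f"pics/{n}0.png",c["color"]);print(n,c["fx"],c["fy"],c["cx"],c["cy"],c["dist"],np.round(c["world_from_camera"],4).tolist())
```

```text
cell.py
pics
{'time_s': 0.0, 'qpos': [74.1468, 18.4408, -4.0181, 83.1756, 1.2961, 78.5417, -3.2609], 'joint_velocities': [-0.0424, -0.0254, 0.0418, 0.0707, -0.0571, 0.1222, -0.0512], 'effort': [0.0002, -49.1286, -0.404, -31.2524, -0.0641, 0.0439, 0.0002], 'tool_pos': [0.1862, -0.6222, 0.2384], 'tool_rot': [-179.8873, 0.0061, 16.6648], 'force': [0.017, 0.3866, 0.6649], 'wrist_torque': [0.0264, 0.0027, -0.0195], 'grasp_force': 0.0, 'grip_width': 0.0873} 0.017
top 508.68758432372437 508.68758432372437 315.9928788523674 242.41498301698337 [-0.1023337  0.         0.         0.         0.       ] [[-0.009, -0.987, 0.1604, 0.3077], [-0.9999, 0.0107, 0.0093, -0.0131], [-0.0109, -0.1603, -0.987, 1.374], [0.0, 0.0, 0.0, 1.0]]
scene 448.43856655569704 448.43856655569704 318.7668224013363 235.80763950828367 [-0.03303415  0.          0.          0.          0.        ] [[0.7851, 0.361, -0.5032, 1.17], [0.6192, -0.4423, 0.6488, -0.8287], [0.0116, -0.821, -0.5708, 0.8205], [0.0, 0.0, 0.0, 1.0]]
```

View pics/top0.png

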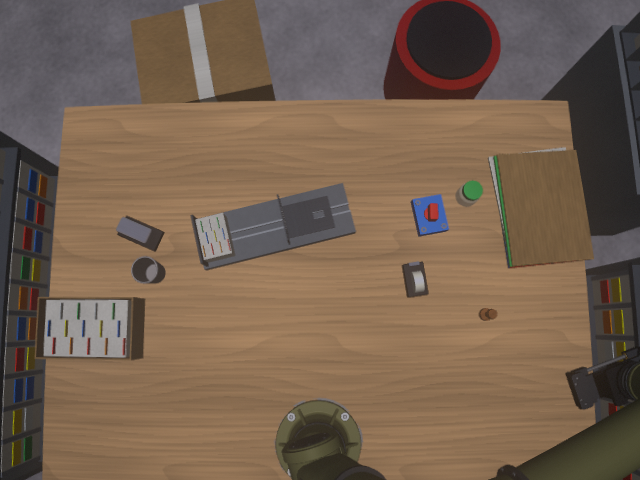

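View pics/scene0.png

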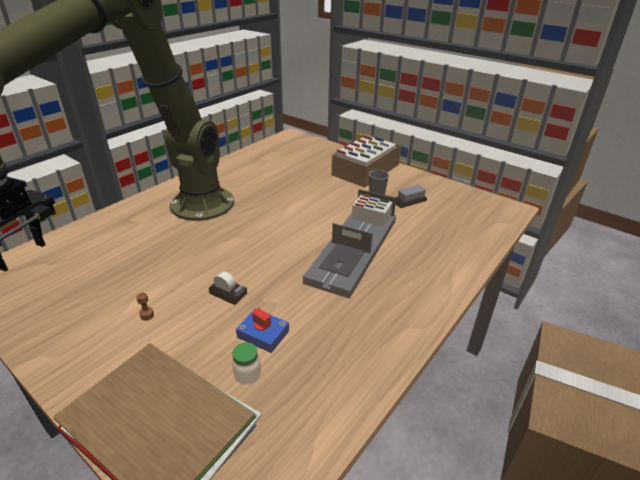

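The top view shows the caddy at (431,215) with the red knob at (432,212), the divider window at (319,215), the clip jar at (471,190), the tape at (415,279) and the stamp at (488,314). The scene view shows the knob at (261,319), the caddy at (262,329) and the window near (339,265).

Create h.py:
```python
import cv2,numpy as np
from cell import env, cams, sensors
from scipy.spatial.transform import Rotation as R
def ray(c,uv):
    K=np.array([[c["fx"],0,c["cx"]],[0,c["fy"],c["cy"]],[0,0,1]])
    p=cv2.undistortPoints(np.array(uv,float).reshape(-1,1,2),K,np.array(c["dist"],float)).reshape(-1,2)
    T=np.array(c["world_from_camera"]);d=np.c_[p,np.ones(len(p))]@T[:3,:3].T
    return T[:3,3],d/np.linalg.norm(d,axis=1)[:,None]
def onz(c,uv,z):
    o,d=ray(c,uv);return o+d*((z-o[2])/d[:,2])[:,None]
def tri(obs):  # [(cam,uv)] -> point, rms gap
    A=np.zeros((3,3));b=np.zeros(3);L=[]
    for c,uv in obs:
        o,d=ray(c,[uv]);P=np.eye(3)-np.outer(d[0],d[0]);A+=P;b+=P@o;L.append((P,o))
    x=np.linalg.solve(A,b);return x,[float(np.linalg.norm(P@(x-o))) for P,o in L]
def mask(img,col):
    h=cv2.cvtColor(img,cv2.COLOR_BGR2HSV);H,S,V=h[...,0].astype(int),h[...,1],h[...,2]
    m={"red":((H<6)|(H>174))&(S>150)&(V>60),"blue":(H>105)&(H<125)&(S>120)&(V>60)}[col]
    return m.astype(np.uint8)*255
def blobs(m,amin=30):
    n,l,s,c=cv2.connectedComponentsWithStats(m);return [(s[i].tolist(),c[i].round(1).tolist(),(l==i)) for i in range(1,n) if s[i,4]>amin]
def totool(dw):  # world shift -> tool axes (of commanded ~ measured pose)
    return R.from_euler("xyz",sensors.get_obs()["tool_rot"],degrees=True).inv().apply(dw)
```

Run:
```python
from h import *
t=cams.read_camera("top");s=cams.read_camera("scene");w=cams.read_camera("wrist")
print("jar..");
for c,n in((t,"top"),(s,"scene")):
    for col in("red","blue"): print(n,col,[(b[0],b[1]) for b in blobs(mask(c["color"],col)) if 150<b[0][0]<450 and b[0][1]>150])
print("window z.032",onz(t,[(319,215)],.032),"caddy",onz(t,[(431,215)],.03),"slot ends",onz(t,[(350,207),(232,235)],.028))
print("tri knob",tri([(t,(432,212)),(s,(261,319))]),"win",tri([(t,(319,215)),(s,(339,265))]))
print("by",onz(t,[(471,190)],.075),onz(t,[(415,279)],.04),onz(t,[(488,314)],.06))
o=sensors.get_obs();T=np.eye(4);T[:3,:3]=R.from_euler("xyz",o["tool_rot"],degrees=True).as_matrix();T[:3,3]=o["tool_pos"]
print(np.round(np.linalg.inv(T)@w["world_from_camera"],3),w["fx"],w["dist"])
```

```text
jar..
top red [([429, 204, 9, 15, 117], [433.2, 211.2])]
top blue [([413, 195, 35, 40, 710], [429.4, 214.4])]
scene red [([253, 308, 17, 22, 267], [260.9, 318.9])]
scene blue [([155, 159, 13, 13, 109], [161.2, 165.4]), ([237, 313, 51, 32, 597], [263.1, 329.7])]
window z.032 [[ 0.60064958 -0.00919923  0.032     ]] caddy [[ 0.59802407 -0.31261988  0.03      ]] slot ends [[ 0.62278663 -0.09348361  0.028     ]
 [ 0.5492109   0.22620673  0.028     ]]
tri knob (array([ 0.60075133, -0.31171183,  0.05162077]), [0.0011243138595326612, 0.001124313859532639]) win (array([ 0.60366162, -0.00741371,  0.02767107]), [0.002686585622279227, 0.002686585622279234])
by [[ 0.65518677 -0.41306895  0.075     ]] [[ 0.42415639 -0.26021616  0.04      ]] [[ 0.32902158 -0.44359932  0.06      ]]
[[ 0.001 -0.967 -0.255  0.069]
 [ 1.     0.001  0.001 -0.001]
 [-0.    -0.255  0.967 -0.144]
 [ 0.     0.     0.     1.   ]] 350.41402085780305 [0.01695707 0.         0.         0.         0.        ]
```

>>> {"name": "nudge_tcp", "arguments": {
  "deltas": {"tx":[0.040, 0.078, 0.117, 0.156, 0.195, 0.234, 0.273, 0.31], "ty":[-0.015, -0.029, -0.043, -0.058, -0.072, -0.087, -0.101, -0.115], "tz":[0.003, 0.006, 0.009, 0.012, 0.015, 0.018, 0.021, 0.024], "spin":[0, 0, 0, 0, 0, 0, 0, 0], "jaw":[0.087, 0.087, 0.087, 0.087, 0.087, 0.087, 0.087, 0.087]},
  "squeeze": 15
}}

```text
time_s: 0.92
tool_pos: [0.452, -0.4219, 0.2156]
tool_rot: [180.0, -0.0, 16.7]
force: [-0.6, -0.4, 1.7]
grip_width: 0.087
grasp_force: 0.0
```

```bash
python3 -c "
from h import *
o=sensors.get_obs();print(o['qpos'],totool(np.array([.6,-.312,.2])-o['tool_pos']))"
```

```text
[ 52.60145941  15.88403312 -14.55725146  89.48334398   4.07853147
  75.13078955 -35.78155104] [ 0.1733355  -0.06280998  0.01558179]
```

>>> {"name": "nudge_tcp", "arguments": {
  "deltas": {"tx":[0.035, 0.07, 0.105, 0.14, 0.173, 0.173, 0.173, 0.173], "ty":[-0.013, -0.026, -0.038, -0.051, -0.063, -0.063, -0.063, -0.063], "tz":[0.003, 0.006, 0.009, 0.012, 0.0156, 0.0156, 0.0156, 0.0156], "spin":[0, 0, 0, 0, 0, 0, 0, 0], "jaw":[0.087, 0.087, 0.087, 0.087, 0.087, 0.087, 0.087, 0.087]}
}}

```text
time_s: 1.58
tool_pos: [0.5976, -0.3142, 0.1995]
tool_rot: [180.0, 0.1, 16.7]
force: [-1.8, -0.4, -0.3]
grip_width: 0.0869
grasp_force: 0.0
```

Run:
```python
from h import *
print(sensors.get_obs()['qpos'])
w=cams.read_camera("wrist");cv2.imwrite("pics/w1.png",w["color"])
np.save("w1.npy",w,allow_pickle=True)
for col in("red","blue"):print([(b[0],b[1]) for b in blobs(mask(w["color"],col),100)])
```

```text
[ 39.29503918  23.68322568 -18.57032663  81.68001503   7.6351183
  75.9143865  -53.01688259]
[([293, 194, 44, 59, 1850], [313.7, 221.9])]
[([267, 155, 98, 117, 6547], [316.0, 208.1])]
```

View pics/w1.png

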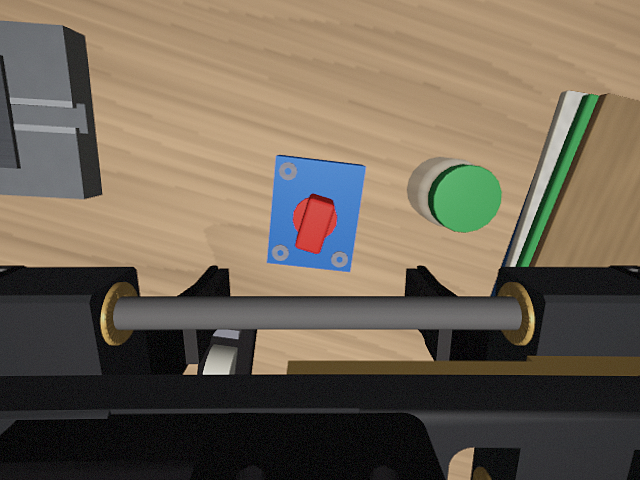

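The wrist view shows the caddy's top face with corners near (278,155), (365,165), (351,271) and (267,263), and the red bar at about (315,222), tilted to the image's vertical. The jar is at (465,198), and the rail end is at the left.

>>> {"name": "nudge_tcp", "arguments": {
  "deltas": {"tx":[-0.03, -0.06, -0.06, -0.06, -0.06], "ty":[0, 0, 0, 0, 0], "tz":[0, 0, 0, 0, 0], "spin":[0, 0, 0, 0, 0], "jaw":[0.087, 0.087, 0.087, 0.087, 0.087]}
}}

```text
time_s: 2.05
tool_pos: [0.5399, -0.3323, 0.2006]
tool_rot: [179.9, -0.0, 16.5]
force: [0.6, 0.5, -0.2]
grip_width: 0.0869
grasp_force: 0.0
```

Create m.py:
```python
from h import *
w1=np.load("w1.npy",allow_pickle=True).item();w2=cams.read_camera("wrist");cv2.imwrite("pics/w2.png",w2["color"]);np.save("w2.npy",w2,allow_pickle=True)
out=[]
for w in(w1,w2):
    b=max(blobs(mask(w["color"],"blue"),100),key=lambda b:b[0][4])
    m=(b[2]|(mask(w["color"],"red")>0)).astype(np.uint8)
    c=max(cv2.findContours(cv2.morphologyEx(m,cv2.MORPH_CLOSE,np.ones((9,9))),0,1)[0],key=cv2.contourArea)
    h=cv2.convexHull(c)
    q=cv2.approxPolyN(c,4) if hasattr(cv2,"approxPolyN") else cv2.approxPolyDP(h,8,True)
    q=q.reshape(-1,2).astype(float);q=q[np.argsort(np.arctan2(*(q-q.mean(0)).T[::-1]))]
    red=mask(w["color"],"red")>0;V=w["color"][...,2]
    print("quad",q.tolist(),"red hist",np.histogram(V[red],12))
    mr=cv2.minAreaRect(onz(w,h,.03)[:,:2].astype(np.float32)*1000);print("caddy rect mm",mr)
    out.append((w,q))
for i in range(4):print("corner",tri([(w,q[i]) for w,q in out]))
```

```bash
python3 m.py
```

```text
quad [[276.0, 154.0], [365.0, 165.0], [349.0, 271.0], [267.0, 262.0]] red hist (array([   1,    1,   24,   89,   13,   13,   25,   37,   59,   99, 1319,
        171]), array([ 62.        ,  75.33333333,  88.66666667, 102.        ,
       115.33333333, 128.66666667, 142.        , 155.33333333,
       168.66666667, 182.        , 195.33333333, 208.66666667,
       222.        ]))
caddy rect mm ((600.8855590820312, -310.1744079589844), (100.2896499633789, 78.61257934570312), 9.987794876098633)
quad [[272.0, 82.0], [366.0, 94.0], [350.0, 209.0], [264.0, 199.0]] red hist (array([   2,    0,    0,    0,    0,    0,    2,   41,   90,   87,  313,
       1439]), array([ 62.,  75.,  88., 101., 114., 127., 140., 153., 166., 179., 192.,
       205., 218.]))
caddy rect mm ((599.829833984375, -310.32574462890625), (98.81861114501953, 78.65828704833984), 9.925403594970703)
corner (array([ 0.64272503, -0.26146025,  0.01985165]), [0.0002477766643989517, 0.00024777666439891735])
corner (array([ 0.65663213, -0.34155498,  0.01947238]), [6.410875513202959e-06, 6.410875513097725e-06])
corner (array([ 0.55773757, -0.35809253,  0.02721995]), [0.0002474627965801066, 0.0002474627965801425])
corner (array([ 0.54453624, -0.28036976,  0.02883725]), [0.00011832616424002485, 0.00011832616424007097])
```

Run:
```python
from h import *
a=[]
for n,(u,v) in(("w1",(314,222)),("w2",(314,152))):
    w=np.load(n+".npy",allow_pickle=True).item();a.append(cv2.resize(w["color"][v-32:v+33,u-32:u+33],(390,390),interpolation=cv2.INTER_CUBIC))
cv2.imwrite("pics/crop.png",np.hstack(a))
```

```text
(no output)
```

View pics/crop.png

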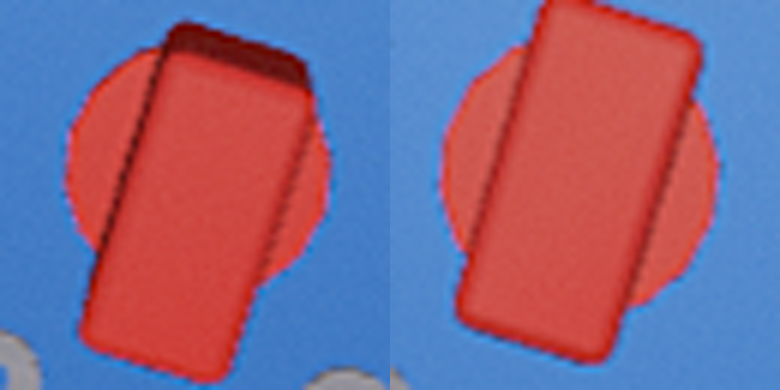

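In both crops the bar's top face is clear. In w1 its corners are at (170,48), (314,92), (228,383) and (80,335), and in w2 at (155,-3), (313,40), (217,363) and (67,318), in crop pixels at six times scale.

Create k.py:
```python
from h import *
w1=np.load("w1.npy",allow_pickle=True).item();w2=np.load("w2.npy",allow_pickle=True).item()
a=np.array([(170,48),(314,92),(228,383),(80,335)])/6+[282,190]-.4
b=np.array([(155,-3),(313,40),(217,363),(67,318)])/6+[282,120]-.4
P=[]
for p,q in zip(a,b):
    x,g=tri([(w1,p),(w2,q)]);P.append(x);print(x.round(4),g[0].__round__(4))
P=np.array(P);print("centre",P.mean(0))
for w,p in((w1,a),(w2,b)):
    q=onz(w,p,.07)[:,:2];d=(q[0]+q[1]-q[2]-q[3])/2;e=(q[0]+q[3]-q[1]-q[2])/2
    print(q.mean(0),"len",np.linalg.norm(d),np.linalg.norm(e),"bar heading",np.degrees(np.arctan2(d[1],d[0])),np.degrees(np.arctan2(e[1],e[0]))-90)
print(sensors.get_obs()["tool_rot"],sensors.get_obs()["qpos"])
```

```bash
python3 k.py
```

```text
[ 0.6203 -0.3007  0.0627] 0.0003
[ 0.6208 -0.3211  0.0658] 0.0001
[ 0.5787 -0.3214  0.067 ] 0.0003
[ 0.5781 -0.3004  0.0622] 0.0001
centre [ 0.59944531 -0.31089386  0.06443798]
[ 0.60074501 -0.31071835] len 0.041404575254719835 0.0205032824166208 bar heading 0.13657681293187016 -1.2618052191136684
[ 0.59953011 -0.31089209] len 0.041354434966718666 0.020248599638836108 bar heading 0.004800113455884714 1.033781971937131
[ 1.79960444e+02 -5.44523913e-02  1.66001665e+01] [ 43.69430211  18.58264204 -18.14414902  88.16180614   5.91302265
  74.13384681 -48.57655962]
```

Knob top centre is about (0.600, -0.311, 0.064–0.07) with the bar heading 0° and the caddy heading 10°. I'll align the tool above it first.

>>> {"name": "nudge_tcp", "arguments": {
  "deltas": {"tx":[0.032, 0.0636, 0.0636, 0.0636, 0.0636, 0.0636], "ty":[-0.002, -0.0034, -0.0034, -0.0034, -0.0034, -0.0034], "tz":[0, 0.03, 0.06, 0.08, 0.08, 0.08], "spin":[6, 12, 16.6, 16.6, 16.6, 16.6], "jaw":[0.087, 0.087, 0.087, 0.087, 0.087, 0.087]}
}}

```text
time_s: 2.6
tool_pos: [0.6003, -0.3087, 0.1187]
tool_rot: [-179.9, 0.1, 0.1]
force: [-1.0, 0.1, 0.9]
grip_width: 0.0872
grasp_force: 0.0
```

```bash
python3 -c "
from h import *
o=sensors.get_obs();print(o['qpos'],o['tool_rot'],totool(np.array([.6,-.311,.062])-o['tool_pos']))"
```

```text
[ 37.11828226  26.7607478  -16.13380893  86.73231532   7.74069643
  67.76070184 -70.19350297] [-1.79916551e+02  1.31727967e-01  1.35183606e-01] [-0.00019255  0.00242672  0.05672595]
```

>>> {"name": "nudge_tcp", "arguments": {
  "deltas": {"tx":[0, 0, 0, 0, 0, 0, 0, 0], "ty":[0.0022, 0.0022, 0.0022, 0.0022, 0.0022, 0.0022, 0.0022, 0.0022], "tz":[0.03, 0.0565, 0.0565, 0.0565, 0.0565, 0.0565, 0.0565, 0.0565], "spin":[0, 0, 0, 0, 0, 0, 0, 0], "jaw":[0.087, 0.087, 0.087, 0.06, 0.04, 0.0, 0.0, 0.0]},
  "squeeze": 30
}}

```text
time_s: 3.27
tool_pos: [0.6014, -0.312, 0.0653]
tool_rot: [179.9, -0.1, 0.1]
force: [-0.2, -0.3, -0.5]
grip_width: 0.0614
grasp_force: 0.0
```

>>> {"name": "nudge_tcp", "arguments": {
  "deltas": {"tx":[0, 0, 0], "ty":[0, 0, 0], "tz":[0, 0, 0], "spin":[0, 0, 0], "jaw":[0, 0, 0]}
}}

```text
time_s: 3.52
tool_pos: [0.6005, -0.3116, 0.0636]
tool_rot: [180.0, -0.0, 0.1]
force: [-0.4, 0.0, -0.4]
grip_width: 0.0415
grasp_force: 0.0
```

>>> {"name": "nudge_tcp", "arguments": {
  "deltas": {"tx":[0, 0, 0, 0, 0], "ty":[0, 0, 0, 0, 0], "tz":[0, 0, 0, 0, 0], "spin":[0, 0, 0, 0, 0], "jaw":[0, 0, 0, 0, 0]}
}}

```text
time_s: 3.93
tool_pos: [0.6005, -0.3116, 0.0634]
tool_rot: [180.0, 0.0, 0.1]
force: [0.0, -1.1, -0.4]
grip_width: 0.022
grasp_force: 30.0
```

>>> {"name": "nudge_tcp", "arguments": {
  "deltas": {"tx":[0, 0, 0, 0, 0, 0], "ty":[0, 0, 0, 0, 0, 0], "tz":[-0.03, -0.06, -0.09, -0.09, -0.09, -0.09], "spin":[0, 0, 0, 0, 0, 0], "jaw":[0, 0, 0, 0, 0, 0]}
}}

```text
time_s: 4.43
tool_pos: [0.5997, -0.3114, 0.1523]
tool_rot: [-180.0, 0.1, 0.1]
force: [-0.0, 0.3, -2.7]
grip_width: 0.0218
grasp_force: 30.0
```

Run:
```python
from h import *
s=cams.read_camera("scene");print(sensors.get_obs()["tool_pos"])
a=[]
b=[x for x in blobs(mask(s["color"],"red")) if 200<x[1][0]<320 and 230<x[1][1]<350];print([(x[0],x[1]) for x in b])
u,v=map(int,b[0][1]);c=s["color"][v-25:v+35,u-40:u+40]
cv2.imwrite("pics/lift.png",cv2.resize(c,None,fx=8,fy=8,interpolation=cv2.INTER_CUBIC));np.save("lift.npy",s,allow_pickle=True);print(u-40,v-25)
```

```text
[ 0.59929376 -0.31119535  0.15147316]
[([251, 281, 17, 21, 195], [261.1, 292.0])]
221 267
```

View pics/lift.png

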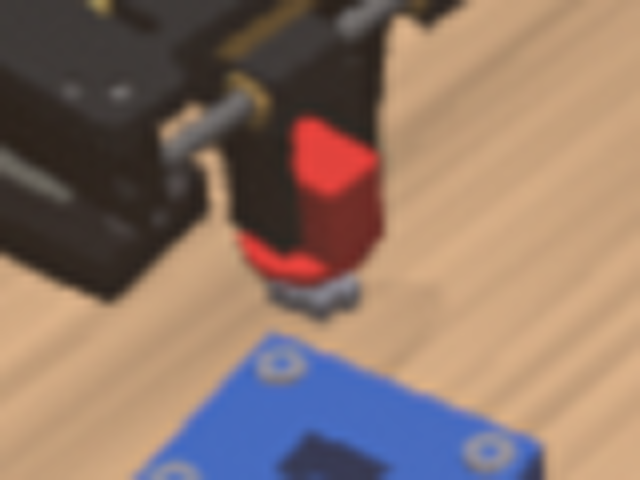

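The bolt is held upright, with its head clear below the flange and the caddy pocket empty. Next I move to the rail, turning 93° anticlockwise on the way.

>>> {"name": "nudge_tcp", "arguments": {
  "deltas": {"tx":[0, 0, 0, 0, 0, 0, 0, 0], "ty":[0, -0.02, -0.05, -0.085, -0.12, -0.155, -0.19, -0.225], "tz":[-0.03, -0.06, -0.07, -0.07, -0.07, -0.07, -0.07, -0.07], "spin":[-7, -14, -21, -28, -35, -42, -49, -56], "jaw":[0, 0, 0, 0, 0, 0, 0, 0]}
}}

```text
time_s: 5.15
tool_pos: [0.5989, -0.085, 0.2214]
tool_rot: [-179.8, 0.1, 56.4]
force: [1.0, 0.2, -1.6]
grip_width: 0.0214
grasp_force: 30.0
```

```bash
python3 -c "
from h import *
o=sensors.get_obs();print(o['qpos'],o['tool_rot'],totool(np.array([.601,-.010,.222])-o['tool_pos']))"
```

```text
[ 31.38603953  16.09817167 -31.06947099  90.29364552   8.45016936
  76.16348439 -34.34232659] [-1.79822954e+02  8.34848251e-02  5.64005773e+01] [ 0.06362702 -0.03978138 -0.00060532]
```

>>> {"name": "nudge_tcp", "arguments": {
  "deltas": {"tx":[0.02, 0.04, 0.064, 0.064, 0.064, 0.064, 0.064, 0.064], "ty":[-0.013, -0.026, -0.04, -0.04, -0.04, -0.04, -0.04, -0.04], "tz":[0, 0, 0, 0, 0, 0, 0, 0], "spin":[-7, -14, -21, -28, -35, -37, -37, -37], "jaw":[0, 0, 0, 0, 0, 0, 0, 0]}
}}

```text
time_s: 5.82
tool_pos: [0.602, -0.0114, 0.2218]
tool_rot: [-179.8, -0.0, 93.0]
force: [0.1, 0.0, -1.9]
grip_width: 0.0219
grasp_force: 30.0
```

Run:
```python
from h import *
o=sensors.get_obs();print(o["qpos"],o["tool_pos"],o["tool_rot"])
w=cams.read_camera("wrist");cv2.imwrite("pics/v1.png",w["color"]);np.save("v1.npy",w,allow_pickle=True)
```

```text
[ 30.09359351  16.90326351 -38.10203191  90.50058501  10.59401474
  76.43481827  -6.34940562] [ 0.6020181  -0.01137725  0.22181882] [-1.79842446e+02 -3.00619927e-02  9.29772930e+01]
```

View pics/v1.png

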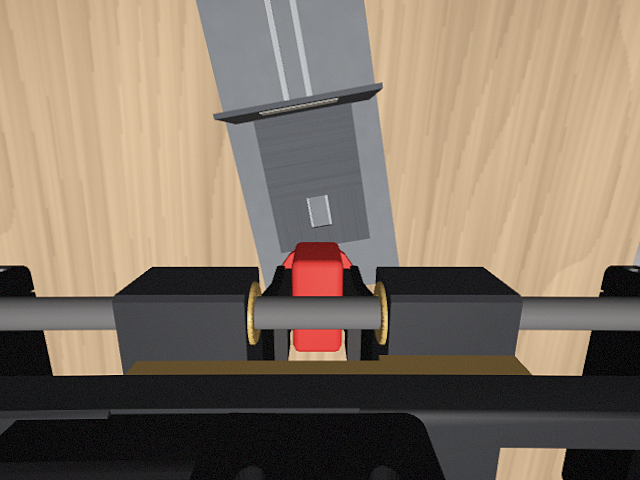

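The window shows at (319,211). The foot is around it, the upright runs from (215,118) to (382,88), and the two bright slot edges run from (286,98) and (308,94) up to (267,0) and (293,0). I'll take a second view 60 mm back along the tool's x.

>>> {"name": "nudge_tcp", "arguments": {
  "deltas": {"tx":[-0.03, -0.06, -0.06, -0.06, -0.06], "ty":[0, 0, 0, 0, 0], "tz":[0.0, 0, 0, 0, 0], "spin":[0, 0, 0, 0, 0], "jaw":[0, 0, 0, 0, 0]}
}}

```text
time_s: 6.28
tool_pos: [0.6058, -0.071, 0.223]
tool_rot: [-180.0, -0.1, 93.0]
force: [-0.7, 0.4, -2.8]
grip_width: 0.0222
grasp_force: 30.0
```

Run:
```python
from h import *
o=sensors.get_obs();print(o["tool_pos"],o["tool_rot"])
w2=cams.read_camera("wrist");cv2.imwrite("pics/v2.png",w2["color"]);np.save("v2.npy",w2,allow_pickle=True)
w1=np.load("v1.npy",allow_pickle=True).item();a=[]
# predicted window px in v2: project v1 ray at .032
p=onz(w1,[(319,211)],.032);T=np.linalg.inv(w2["world_from_camera"]);q=T[:3,:3]@p[0]+T[:3,3];u=int(w2["fx"]*q[0]/q[2]+w2["cx"]);v=int(w2["fy"]*q[1]/q[2]+w2["cy"])
print(p,u,v)
for w,(x,y) in((w1,(319,211)),(w2,(u,v))):
    print(x-32,y-36);a.append(cv2.resize(w["color"][y-36:y+36,x-32:x+32],None,fx=6,fy=6,interpolation=cv2.INTER_CUBIC))
cv2.imwrite("pics/vc.png",np.hstack(a))
```

```text
[ 0.60575339 -0.07096511  0.22296257] [-1.79956901e+02 -5.61047464e-02  9.29837548e+01]
[[ 0.60286252 -0.00603609  0.032     ]] 318 147
287 175
286 111
```

View pics/vc.png

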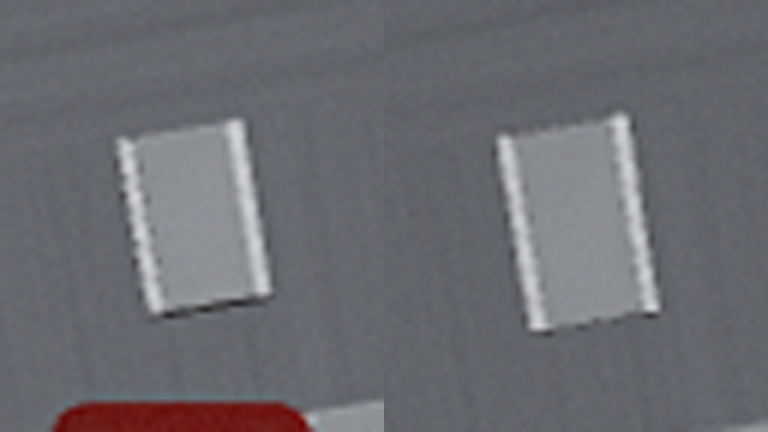

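Both crops show the window's outline and the two white mouth edges just inside it. Corners in crop pixels are (117,140), (241,119), (272,294), (153,316) on the left and (114,137), (243,114), (277,311), (147,331) on the right.

Run:
```python
from h import *
w1=np.load("v1.npy",allow_pickle=True).item();w2=np.load("v2.npy",allow_pickle=True).item()
a=np.array([(117,140),(241,119),(272,294),(153,316)])/6+[287,175]-.4
b=np.array([(114,137),(243,114),(277,311),(147,331)])/6+[286,111]-.4
P=np.array([tri([(w1,p),(w2,q)])[0] for p,q in zip(a,b)]);print(P.round(4),"centre",P.mean(0))
for w,p in((w1,a),(w2,b)):
    q=onz(w,p,.032)[:,:2];d=(q[0]+q[1]-q[2]-q[3])/2;e=(q[1]+q[2]-q[0]-q[3])/2
    print("win",q.mean(0),np.linalg.norm(d),np.linalg.norm(e),"heading",np.degrees(np.arctan2(d[1],d[0])))
for w,p in((w1,a),(w2,b)):
    g=cv2.cvtColor(w["color"],cv2.COLOR_BGR2HSV);m=(g[...,2]>165)&(g[...,1]<40)
    pl=[];n=[]
    c=p.mean(0).astype(int)
    for v in list(range(2,w is w1 and 80 or 25,3))+list(range(c[1]-8,c[1]+9,2)):
        lo,hi=(c[0]-14,c[0]+15) if v>c[1]-12 else (240,325)
        x=np.where(m[v,lo:hi])[0]+lo
        if len(x)<3:continue
        k=np.argmax(np.diff(x))
        if np.diff(x)[k]<5:continue
        L,Rr=x[:k+1].mean(),x[k+1:].mean()
        q=onz(w,[(L,v),(Rr,v)],.028)[:,:2];pl.append(q.mean(0));n.append(np.linalg.norm(q[0]-q[1])*1000)
    pl=np.array(pl);vx,vy,x0,y0=cv2.fitLine(pl.astype(np.float32),cv2.DIST_HUBER,0,1e-4,1e-4).ravel()
    r=(pl-[x0,y0])@[-vy,vx]*1000
    print(len(pl),"slot heading",np.degrees(np.arctan2(vy,vx)),"pt",x0,y0,"gap",np.round(n,0).tolist(),"res",r.round(1).tolist())
    for yy in(-.006,):print("slot x at y",yy,x0+(yy-y0)*vx/vy)
```

```text
[[ 0.5898  0.0058  0.0306]
 [ 0.6094  0.0102  0.0306]
 [ 0.6166 -0.0192  0.0259]
 [ 0.5966 -0.0232  0.0295]] centre [ 0.60309662 -0.00660885  0.02913867]
win [ 0.60309387 -0.00599519] 0.02927419669571665 0.019905949327177087 heading 103.77012380052271
win [ 0.60296475 -0.006513  ] 0.029736508959832222 0.020269303673185714 heading 103.12723882734866
35 slot heading -76.38766 pt 0.5762792 0.102960736 gap [22.0, 22.0, 22.0, 22.0, 21.0, 21.0, 21.0, 22.0, 21.0, 22.0, 22.0, 22.0, 21.0, 22.0, 21.0, 22.0, 22.0, 21.0, 21.0, 21.0, 22.0, 21.0, 22.0, 21.0, 21.0, 21.0, 18.0, 18.0, 19.0, 18.0, 18.0, 18.0, 18.0, 18.0, 18.0] res [-0.1, 0.0, -0.0, -0.1, 0.1, 0.0, -0.0, -0.3, -0.1, 0.0, -0.0, 0.1, -0.1, 0.0, 0.2, -0.1, -0.1, 0.0, -0.0, 0.1, 0.1, 0.0, 0.2, -0.1, 0.3, -0.2, -0.0, 0.1, -0.0, -0.1, -0.0, 0.1, -0.2, -0.1, 0.2]
slot x at y -0.006 0.6026644
9 slot heading -76.66981 pt 0.6024968 -0.0057033096 gap [18.0, 18.0, 18.0, 18.0, 18.0, 18.0, 18.0, 18.0, 18.0] res [-0.0, 0.1, 0.0, -0.1, 0.1, -0.0, -0.1, 0.2, -0.1]
slot x at y -0.006 0.6025671
```

Run:
```python
from h import *
o=sensors.get_obs();w=cams.read_camera("wrist")
m=mask(w["color"],"red")>0
Rt=R.from_euler("xyz",o["tool_rot"],degrees=True);T=np.linalg.inv(w["world_from_camera"])
for v in(255,265,275,285,325,335,345):
    x=np.where(m[v,270:370])[0]+270
    q=Rt.inv().apply(onz(w,[(x.min(),v),(x.max()+1,v)],o["tool_pos"][2]+.007)-o["tool_pos"]);print(v,x.min(),x.max(),q.round(4).tolist())
ys,xs=np.where(m);print(ys.min(),ys.max())
print(Rt.inv().apply(onz(w,[(317,ys.min()),(317,ys.max())],o["tool_pos"][2]+.007)-o["tool_pos"]))
print(o["tool_pos"],o["tool_rot"],totool(np.array([.6028,-.0063,.12])-o["tool_pos"]))
```

```text
255 289 345 [[0.025, -0.0118, -0.007], [0.0251, 0.0116, -0.007]]
265 282 352 [[0.0207, -0.0148, -0.007], [0.0207, 0.0146, -0.007]]
275 291 342 [[0.0163, -0.0112, -0.007], [0.0163, 0.0105, -0.007]]
285 292 342 [[0.0118, -0.0108, -0.007], [0.0118, 0.0106, -0.007]]Traceback (most recent call last):
  File "<stdin>", line 7, in <module>
    return umr_minimum(a, axis, None, out, keepdims, initial, where)
ValueError: zero-size array to reduction operation minimum which has no identity
```

>>> {"name": "nudge_tcp", "arguments": {
  "deltas": {"tx":[0.035, 0.0646, 0.0646, 0.0646, 0.0646, 0.0646, 0.0646, 0.0646], "ty":[0, 0.0004, 0.0004, 0.0004, 0.0004, 0.0004, 0.0004, 0.0004], "tz":[0, 0.03, 0.07, 0.1, 0.118, 0.118, 0.118, 0.118], "spin":[0, -0.7, -0.7, -0.7, -0.7, -0.7, -0.7, -0.7], "jaw":[0, 0, 0, 0, 0, 0, 0, 0]}
}}

```text
time_s: 7.05
tool_pos: [0.6041, -0.0058, 0.1072]
tool_rot: [179.8, -0.0, 93.8]
force: [-0.1, 0.1, -1.9]
grip_width: 0.0217
grasp_force: 30.0
```

```bash
cat > st.py <<'E'
from h import *
import sys
t=np.array([float(x) for x in sys.argv[1:4]])
a=[]
for i in range(8):
    cams.read_camera("top");o=sensors.get_obs();a.append(np.r_[o["tool_pos"],o["tool_rot"][2],o["force"],o["wrist_torque"][2]])
m=np.mean(a,0);print("mean",m.round(4),"sd",np.std(a,0).round(4)[:3],"go",totool(t-m[:3]).round(4),"J7",o["qpos"][6].round(1))
E
python3 st.py .6028 -.0063 .1
```

```text
mean [ 6.03900e-01 -6.50000e-03  1.07000e-01  9.37589e+01 -2.87600e-01
 -1.58000e-01 -1.90130e+00 -6.40000e-03] sd [0.0005 0.0002 0.0006] go [ 0.0003 -0.0011  0.007 ] J7 -9.1
```

>>> {"name": "nudge_tcp", "arguments": {
  "deltas": {"tx":[0, 0, 0, 0, 0, 0, 0], "ty":[-0.0011, -0.0011, -0.0011, -0.0011, -0.0011, -0.0011, -0.0011], "tz":[0.01, 0.015, 0.02, 0.024, 0.028, 0.03, 0.03], "spin":[0, 0, 0, 0, 0, 0, 0], "jaw":[0, 0, 0, 0, 0, 0, 0]}
}}

```text
time_s: 8.03
tool_pos: [0.6031, -0.0063, 0.0767]
tool_rot: [179.8, 0.0, 93.8]
force: [0.7, 0.2, -0.1]
grip_width: 0.0217
grasp_force: 30.0
```

```bash
python3 st.py .6028 -.0063 .0654
```

```text
mean [ 6.03000e-01 -6.40000e-03  7.57000e-02  9.37632e+01  3.44210e+00
  6.85600e-01 -2.29800e-01 -4.36000e-02] sd [0.0001 0.     0.0002] go [ 0.0001 -0.0002  0.0103] J7 -10.1
```

>>> {"name": "nudge_tcp", "arguments": {
  "deltas": {"tx":[0, 0, 0, 0, 0, 0], "ty":[0.0005, 0.0005, 0.0005, 0.0005, 0.0005, 0.0005], "tz":[0.003, 0.006, 0.009, 0.01, 0.01, 0.01], "spin":[0, 0, 0, 0, 0, 0], "jaw":[0, 0, 0, 0, 0, 0]}
}}

```text
time_s: 8.93
tool_pos: [0.6011, -0.0068, 0.065]
tool_rot: [-179.8, 0.0, 93.8]
force: [0.2, 0.6, 3.2]
grip_width: 0.0216
grasp_force: 30.0
```

```bash
python3 st.py .6028 -.0063 .0654
```

```text
mean [ 6.01300e-01 -6.80000e-03  6.50000e-02  9.37619e+01 -2.10830e+00
  1.04900e-01  2.53950e+00 -1.65000e-02] sd [0.0002 0.     0.    ] go [ 0.0004  0.0015 -0.0004] J7 -10.4
```

Floor reached at the expected height (TCP z 0.065 against 0.0654 predicted), so the head is in the channel. Now the quarter turn.

>>> {"name": "nudge_tcp", "arguments": {
  "deltas": {"tx":[0, 0, 0, 0, 0, 0, 0, 0], "ty":[0.0013, 0.0013, 0.0013, 0.0013, 0.0013, 0.0013, 0.0013, 0.0013], "tz":[-0.0005, -0.0005, -0.0005, -0.0005, -0.0005, -0.0005, -0.0005, -0.0005], "spin":[0, 6, 12, 18, 24, 30, 30, 30], "jaw":[0, 0, 0, 0, 0, 0, 0, 0]}
}}

```text
time_s: 10.0
tool_pos: [0.6037, -0.0066, 0.0655]
tool_rot: [180.0, 0.0, 63.9]
force: [0.3, 0.5, -1.7]
grip_width: 0.022
grasp_force: 30.0
```

```bash
python3 st.py .6028 -.0063 .0654
```

```text
mean [ 6.03700e-01 -6.60000e-03  6.58000e-02  6.38472e+01 -6.20000e-02
  2.43500e-01 -2.02110e+00  6.10000e-03] sd [0.     0.     0.0001] go [-0.0001 -0.0009  0.0004] J7 -38.3
```

>>> {"name": "nudge_tcp", "arguments": {
  "deltas": {"tx":[0, 0, 0, 0, 0, 0, 0, 0], "ty":[-0.0007, -0.0007, -0.0007, -0.0007, -0.0007, -0.0007, -0.0007, -0.0007], "tz":[0.0003, 0.0003, 0.0003, 0.0003, 0.0003, 0.0003, 0.0003, 0.0003], "spin":[6, 13, 20, 27, 34, 41, 48, 48], "jaw":[0, 0, 0, 0, 0, 0, 0, 0]}
}}

```text
time_s: 11.07
tool_pos: [0.6031, -0.0062, 0.0657]
tool_rot: [180.0, -0.0, 15.6]
force: [-0.6, -0.6, -2.3]
grip_width: 0.0218
grasp_force: 30.0
```

```bash
python3 st.py .6028 -.0063 .0654
```

```text
mean [ 6.03000e-01 -6.20000e-03  6.56000e-02  1.58994e+01  1.05500e-01
 -1.64000e-02 -1.93690e+00  1.85000e-02] sd [0.     0.0001 0.    ] go [-0.0002  0.      0.0002] J7 -83.3
```

>>> {"name": "nudge_tcp", "arguments": {
  "deltas": {"tx":[0, 0, 0, 0, 0, 0], "ty":[0, 0, 0, 0, 0, 0], "tz":[0, 0, 0, 0, 0, 0], "spin":[5, 10, 14, 18, 18, 18], "jaw":[0, 0, 0, 0, 0, 0]}
}}

```text
time_s: 11.97
tool_pos: [0.603, -0.0062, 0.0656]
tool_rot: [180.0, -0.0, -2.1]
force: [0.1, -0.4, -2.0]
grip_width: 0.0218
grasp_force: 30.0
```

```bash
python3 st.py .6028 -.0063 .0654
```

```text
mean [ 0.603  -0.0062  0.0656 -2.1726  0.1603  0.1151 -1.9501 -0.009 ] sd [0. 0. 0.] go [-0.0002  0.0001  0.0002] J7 -100.3
```

>>> {"name": "nudge_tcp", "arguments": {
  "deltas": {"tx":[0, 0, 0, 0, 0, 0, 0], "ty":[0, 0, 0, 0, 0, 0, 0], "tz":[0.0002, 0.0003, 0.0005, 0.0006, 0.0008, 0.0008, 0.0008], "spin":[4, 8, 12, 16, 20, 20, 20], "jaw":[0, 0, 0, 0, 0, 0, 0]}
}}

```text
time_s: 12.95
tool_pos: [0.6027, -0.0062, 0.0647]
tool_rot: [180.0, 0.0, -22.1]
force: [-1.0, 0.6, -1.2]
grip_width: 0.0222
grasp_force: 30.0
```

```bash
python3 st.py .6028 -.0063 .0654
```

```text
mean [ 6.02800e-01 -6.20000e-03  6.47000e-02 -2.21773e+01 -1.00130e+00
  3.66900e-01 -1.49670e+00  9.50000e-03] sd [0. 0. 0.] go [ 0.0001  0.0001 -0.0007] J7 -119.2
```

>>> {"name": "nudge_tcp", "arguments": {
  "deltas": {"tx":[0, 0, 0, 0, 0, 0, 0, 0], "ty":[0, 0, 0, 0, 0, 0, 0, 0], "tz":[0.0002, 0.0004, 0.0006, 0.0008, 0.001, 0.0012, 0.0012, 0.0012], "spin":[5, 10, 15, 20, 25, 31, 31, 31], "jaw":[0, 0, 0, 0, 0, 0, 0, 0]}
}}

```text
time_s: 14.02
tool_pos: [0.6028, -0.0062, 0.0636]
tool_rot: [180.0, 0.0, -53.1]
force: [-1.6, 0.9, -1.4]
grip_width: 0.0214
grasp_force: 30.0
```

```bash
python3 st.py .6028 -.0063 .0654
```

```text
mean [ 6.02900e-01 -6.20000e-03  6.36000e-02 -5.31494e+01 -1.79820e+00
  2.06300e-01 -1.55820e+00  2.21000e-02] sd [0. 0. 0.] go [ 0.0001  0.0001 -0.0018] J7 -148.5
```

>>> {"name": "nudge_tcp", "arguments": {
  "deltas": {"tx":[0, 0, 0, 0, 0, 0, 0, 0], "ty":[0, 0, 0, 0, 0, 0, 0, 0], "tz":[0, 0, 0, 0, 0, 0, 0, 0], "spin":[0, 0, 0, 0, 0, 0, 0, 0], "jaw":[0.087, 0.087, 0.087, 0.087, 0.087, 0.087, 0.087, 0.087]}
}}

```text
time_s: 15.08
tool_pos: [0.6031, -0.0062, 0.0636]
tool_rot: [-180.0, -0.0, -53.2]
force: [-0.5, -0.5, 0.7]
grip_width: 0.0671
grasp_force: 0.0
```

>>> {"name": "nudge_tcp", "arguments": {
  "deltas": {"tx":[0, 0, 0, 0, 0, 0, 0, 0], "ty":[0, 0, 0, 0, 0, 0, 0, 0], "tz":[0, 0, 0, 0, 0, 0, 0, 0], "spin":[-7, -14, -21, -28, -35, -42, -49, -56], "jaw":[0.087, 0.087, 0.087, 0.087, 0.087, 0.087, 0.087, 0.087]}
}}

```text
time_s: 15.75
tool_pos: [0.6031, -0.0063, 0.0636]
tool_rot: [180.0, -0.0, 3.1]
force: [-0.7, 0.1, 0.8]
grip_width: 0.0868
grasp_force: 0.0
```

>>> {"name": "nudge_tcp", "arguments": {
  "deltas": {"tx":[0, 0, 0, 0, 0, 0, 0, 0], "ty":[0, 0, 0, 0, 0, 0, 0, 0], "tz":[0, 0, 0, 0, 0, 0, 0, 0], "spin":[-7, -14, -21, -28, -35, -42, -49, -56], "jaw":[0.087, 0.087, 0.087, 0.087, 0.087, 0.087, 0.087, 0.087]},
  "lines": "1,4"
}}

```text
time_s: 16.42
tool_pos: [0.603, -0.0064, 0.0636]
tool_rot: [180.0, 0.0, 59.1]
force: [-0.3, 0.6, -0.4]
```

>>> {"name": "nudge_tcp", "arguments": {
  "deltas": {"tx":[0, 0, 0, 0, 0, 0, 0, 0], "ty":[0, 0, 0, 0, 0, 0, 0, 0], "tz":[0, 0, 0, 0, 0, 0, 0, 0], "spin":[-7, -14, -21, -28, -35, -42, -49, -56], "jaw":[0.087, 0.087, 0.087, 0.087, 0.087, 0.087, 0.087, 0.087]}
}}

```text
time_s: 17.08
tool_pos: [0.6031, -0.0064, 0.0637]
tool_rot: [180.0, 0.0, 115.1]
force: [0.9, 0.1, -0.0]
grip_width: 0.0874
grasp_force: 0.0
```

>>> {"name": "nudge_tcp", "arguments": {
  "deltas": {"tx":[0, 0, 0, 0], "ty":[0, 0, 0, 0], "tz":[0, 0, 0, 0], "spin":[-6, -12, -12, -12], "jaw":[0.087, 0.087, 0.087, 0.087]}
}}

```text
time_s: 17.42
tool_pos: [0.603, -0.0064, 0.0636]
tool_rot: [180.0, -0.0, 126.6]
force: [-0.3, 0.2, 0.6]
grip_width: 0.0869
grasp_force: 0.0
```

```bash
python3 st.py .603 -.0063 .0636
```

```text
mean [ 6.030000e-01 -6.300000e-03  6.360000e-02  1.266763e+02 -1.783000e-01
 -1.316000e-01  6.200000e-02  9.200000e-03] sd [0.     0.0001 0.    ] go [ 0.     -0.0001  0.    ] J7 19.9
```

>>> {"name": "nudge_tcp", "arguments": {
  "deltas": {"tx":[0, 0, 0, 0, 0, 0, 0, 0], "ty":[0, 0, 0, 0, 0, 0, 0, 0], "tz":[0, 0, 0, 0, 0, 0, 0, 0], "spin":[0, 0, 0, 0, 0, 0, 0, 0], "jaw":[0, 0, 0, 0, 0, 0, 0, 0]},
  "squeeze": 40,
  "quiet": true
}}

```text
ok
```

>>> {"name": "nudge_tcp", "arguments": {
  "deltas": {"tx":[0, 0, 0, 0, 0, 0, 0, 0], "ty":[0, 0, 0, 0, 0, 0, 0, 0], "tz":[0, 0, 0, 0, 0, 0, 0, 0], "spin":[0, 0, 0, 0, 0, 0, 0, 0], "jaw":[0, 0, 0, 0, 0, 0, 0, 0]}
}}

```text
time_s: 19.15
tool_pos: [0.603, -0.0063, 0.0636]
tool_rot: [-180.0, 0.0, 126.8]
force: [-0.0, -0.5, -0.4]
grip_width: 0.0217
grasp_force: 40.0
```

```bash
python3 st.py .603 -.0063 .0636
```

```text
mean [ 6.030000e-01 -6.200000e-03  6.360000e-02  1.267637e+02 -1.059000e-01
  1.871000e-01  8.510000e-02 -4.300000e-03] sd [0. 0. 0.] go [-0.     -0.0001  0.    ] J7 19.9
```

>>> {"name": "nudge_tcp", "arguments": {
  "deltas": {"tx":[0, 0, 0, 0, 0, 0], "ty":[0, 0, 0, 0, 0, 0], "tz":[0.0001, 0.0003, 0.0004, 0.0006, 0.0008, 0.0008], "spin":[4, 8, 12, 16, 20, 20], "jaw":[0, 0, 0, 0, 0, 0]}
}}

```text
time_s: 20.05
tool_pos: [0.603, -0.0062, 0.0629]
tool_rot: [-180.0, 0.0, 106.7]
force: [0.3, 0.3, 0.3]
grip_width: 0.0217
grasp_force: 40.0
```

```bash
python3 st.py .603 -.0063 .0636
```

```text
mean [ 6.030000e-01 -6.200000e-03  6.290000e-02  1.068337e+02 -1.135000e-01
  2.355000e-01  4.905000e-01 -2.900000e-03] sd [0. 0. 0.] go [-0.0001 -0.0001 -0.0007] J7 1.5
```

```bash
sed -i 's/o\["wrist_torque"\]\[2\]\]/o["wrist_torque"]]/' st.py
```

>>> {"name": "nudge_tcp", "arguments": {
  "deltas": {"tx":[0, 0, 0, 0, 0, 0], "ty":[0, 0, 0, 0, 0, 0], "tz":[0.0001, 0.0003, 0.0005, 0.0007, 0.0009, 0.0009], "spin":[5, 10, 15, 20, 25, 25], "jaw":[0, 0, 0, 0, 0, 0]}
}}

```text
time_s: 20.95
tool_pos: [0.6031, -0.0062, 0.062]
tool_rot: [180.0, 0.0, 81.7]
force: [0.6, 0.4, 0.2]
grip_width: 0.0216
grasp_force: 40.0
```

```bash
python3 st.py .603 -.0063 .0636
```

```text
mean [ 6.03100e-01 -6.20000e-03  6.20000e-02  8.18611e+01 -3.78700e-01
  1.91600e-01  8.21400e-01  1.19000e-02 -8.49000e-02 -4.10000e-03] sd [0. 0. 0.] go [-0.0001 -0.0001 -0.0016] J7 -21.6
```

>>> {"name": "nudge_tcp", "arguments": {
  "deltas": {"tx":[0, 0, 0, 0, 0], "ty":[0, 0, 0, 0, 0], "tz":[0.0001, 0.0002, 0.0003, 0.0004, 0.0004], "spin":[5, 10, 15, 20, 20], "jaw":[0, 0, 0, 0, 0]}
}}

```text
time_s: 21.77
tool_pos: [0.6031, -0.0062, 0.062]
tool_rot: [180.0, 0.0, 61.7]
force: [-0.5, 0.4, 3.7]
grip_width: 0.0214
grasp_force: 40.0
```

```bash
python3 st.py .603 -.0063 .0636
```

```text
mean [ 6.03100e-01 -6.20000e-03  6.19000e-02  6.18668e+01 -1.42540e+00
  2.60000e-03  4.77030e+00 -1.17000e-02  2.82500e-01 -3.83000e-02] sd [0. 0. 0.] go [-0.0001 -0.0001 -0.0017] J7 -40.2
```

>>> {"name": "nudge_tcp", "arguments": {
  "deltas": {"tx":[0, 0, 0, 0, 0], "ty":[0, 0, 0, 0, 0], "tz":[0, 0, 0, 0, 0], "spin":[5, 10, 15, 20, 20], "jaw":[0, 0, 0, 0, 0]}
}}

```text
time_s: 22.58
tool_pos: [0.6032, -0.0062, 0.0619]
tool_rot: [180.0, -0.0, 41.7]
force: [-1.3, 0.1, 5.6]
grip_width: 0.0216
grasp_force: 40.0
```

```bash
python3 st.py .603 -.0063 .0636
```

```text
mean [ 6.03200e-01 -6.30000e-03  6.19000e-02  4.19176e+01 -1.45310e+00
 -3.97700e-01  5.45090e+00 -1.90000e-03  3.54500e-01 -7.88000e-02] sd [0. 0. 0.] go [-0.0002 -0.0001 -0.0017] J7 -58.8
```

>>> {"name": "nudge_tcp", "arguments": {
  "deltas": {"tx":[0, 0, 0, 0, 0], "ty":[0, 0, 0, 0, 0], "tz":[-0.0002, -0.0003, -0.0003, -0.0003, -0.0003], "spin":[5, 10, 15, 20, 20], "jaw":[0, 0, 0, 0, 0]}
}}

```text
time_s: 23.4
tool_pos: [0.6032, -0.0063, 0.0619]
tool_rot: [180.0, -0.0, 21.8]
force: [-0.7, -0.2, 3.7]
grip_width: 0.0217
grasp_force: 40.0
```

```bash
python3 st.py .603 -.0063 .0636
```

```text
mean [ 6.03200e-01 -6.30000e-03  6.19000e-02  2.19027e+01 -5.36600e-01
 -1.04400e-01  4.07190e+00 -3.53000e-02  1.86900e-01  5.80000e-03] sd [0. 0. 0.] go [-0.0001 -0.0001 -0.0017] J7 -77.7
```

>>> {"name": "nudge_tcp", "arguments": {
  "deltas": {"tx":[0, 0, 0, 0, 0], "ty":[0, 0, 0, 0, 0], "tz":[0, 0, 0, 0, 0], "spin":[5, 10, 15, 20, 20], "jaw":[0, 0, 0, 0, 0]}
}}

```text
time_s: 24.22
tool_pos: [0.6031, -0.0063, 0.0619]
tool_rot: [180.0, -0.0, 1.7]
force: [-1.1, -0.9, 3.7]
grip_width: 0.0214
grasp_force: 40.0
```

```bash
python3 st.py .603 -.0063 .0636
```

```text
mean [ 0.6032 -0.0063  0.0619  1.8631 -0.7512 -0.3851  5.1104 -0.0344  0.1456
 -0.0498] sd [0. 0. 0.] go [-0.0002 -0.     -0.0017] J7 -96.5
```

>>> {"name": "nudge_tcp", "arguments": {
  "deltas": {"tx":[0, 0, 0, 0], "ty":[0, 0, 0, 0], "tz":[0, 0, 0, 0], "spin":[5, 10, 10, 10], "jaw":[0, 0, 0, 0]}
}}

```text
time_s: 24.95
tool_pos: [0.6031, -0.0063, 0.0619]
tool_rot: [180.0, -0.0, -8.1]
force: [-0.5, -0.2, 5.6]
grip_width: 0.0221
grasp_force: 40.0
```

```bash
python3 st.py .603 -.0063 .0636
```

```text
mean [ 6.0310e-01 -6.3000e-03  6.1900e-02 -8.0842e+00 -5.7400e-01 -4.9970e-01
  5.0717e+00 -1.8300e-02  1.5210e-01 -1.7900e-01] sd [0. 0. 0.] go [-0.0001  0.     -0.0017] J7 -105.8
```

>>> {"name": "nudge_tcp", "arguments": {
  "deltas": {"tx":[0, 0, 0, 0], "ty":[0, 0, 0, 0], "tz":[0, 0, 0, 0], "spin":[5, 10, 10, 10], "jaw":[0, 0, 0, 0]}
}}

```text
time_s: 25.68
tool_pos: [0.6031, -0.0063, 0.0619]
tool_rot: [180.0, -0.0, -18.0]
force: [-0.6, -0.1, 5.1]
grip_width: 0.0221
grasp_force: 40.0
```

```bash
python3 st.py .603 -.0063 .0636
```

```text
mean [ 6.03100e-01 -6.30000e-03  6.19000e-02 -1.80098e+01 -7.64500e-01
 -4.66400e-01  5.29790e+00 -9.10000e-03  1.28700e-01 -1.43200e-01] sd [0. 0. 0.] go [-0.0001  0.     -0.0017] J7 -115.2
```

>>> {"name": "nudge_tcp", "arguments": {
  "deltas": {"tx":[0, 0, 0, 0], "ty":[0, 0, 0, 0], "tz":[0, 0, 0, 0], "spin":[4, 8, 8, 8], "jaw":[0, 0, 0, 0]},
  "squeeze": 60
}}

```text
time_s: 26.42
tool_pos: [0.6031, -0.0063, 0.0619]
tool_rot: [180.0, -0.0, -26.0]
force: [-0.5, -0.1, 5.6]
grip_width: 0.0219
grasp_force: 60.0
```

```bash
python3 st.py .603 -.0063 .0636
```

```text
mean [ 6.03100e-01 -6.30000e-03  6.19000e-02 -2.59616e+01 -7.95600e-01
 -6.15200e-01  4.90950e+00 -5.48000e-02  1.59400e-01  8.14000e-02] sd [0. 0. 0.] go [-0.0001  0.     -0.0017] J7 -122.7
```

>>> {"name": "nudge_tcp", "arguments": {
  "deltas": {"tx":[0, 0, 0, 0], "ty":[0, 0, 0, 0], "tz":[0, 0, 0, 0], "spin":[4, 8, 8, 8], "jaw":[0, 0, 0, 0]}
}}

```text
time_s: 27.15
tool_pos: [0.6031, -0.0063, 0.0619]
tool_rot: [180.0, -0.0, -33.9]
force: [0.0, -0.5, 4.4]
grip_width: 0.0213
grasp_force: 60.0
```

```bash
python3 st.py .603 -.0063 .0636
```

```text
mean [ 6.0310e-01 -6.3000e-03  6.1900e-02 -3.3933e+01 -7.0460e-01 -9.2490e-01
  5.3215e+00 -2.9600e-02  1.6730e-01  1.9140e-01] sd [0. 0. 0.] go [-0.0001  0.     -0.0017] J7 -130.2
```

>>> {"name": "nudge_tcp", "arguments": {
  "deltas": {"tx":[0, 0, 0, 0], "ty":[0, 0, 0, 0], "tz":[0, 0, 0, 0], "spin":[3, 6, 6, 6], "jaw":[0, 0, 0, 0]},
  "squeeze": 60
}}

```text
time_s: 27.88
tool_pos: [0.6031, -0.0063, 0.0619]
tool_rot: [180.0, -0.0, -39.9]
force: [-0.3, -0.1, 5.9]
grip_width: 0.0217
grasp_force: 60.0
```

```bash
python3 st.py .603 -.0063 .0636
```

```text
mean [ 6.03100e-01 -6.40000e-03  6.19000e-02 -3.98945e+01 -1.25180e+00
 -7.62700e-01  5.15190e+00 -4.74000e-02  1.44900e-01  3.78900e-01] sd [0. 0. 0.] go [-0.0001  0.     -0.0017] J7 -135.9
```

>>> {"name": "nudge_tcp", "arguments": {
  "deltas": {"tx":[0, 0, 0, 0], "ty":[0, 0, 0, 0], "tz":[0, 0, 0, 0], "spin":[3, 6, 6, 6], "jaw":[0, 0, 0, 0]}
}}

```text
time_s: 28.62
tool_pos: [0.6031, -0.0063, 0.0619]
tool_rot: [180.0, -0.0, -45.9]
force: [-0.2, -1.3, 5.1]
grip_width: 0.0216
grasp_force: 60.0
```

```bash
python3 st.py .603 -.0063 .0636
```

```text
mean [ 6.03100e-01 -6.40000e-03  6.19000e-02 -4.58766e+01 -6.03400e-01
 -8.05200e-01  5.12490e+00 -3.28000e-02  1.38200e-01  4.81400e-01] sd [0. 0. 0.] go [-0.0001  0.     -0.0017] J7 -141.5
```

Torque is 0.48 N m and rising, which is firmly tight. Releasing and lifting now.

>>> {"name": "nudge_tcp", "arguments": {
  "deltas": {"tx":[0, 0, 0, 0, 0, 0, 0, 0], "ty":[0, 0, 0, 0, 0, 0, 0, 0], "tz":[0, 0, 0, 0, 0, 0, 0, 0], "spin":[0, 0, 0, 0, 0, 0, 0, 0], "jaw":[0.087, 0.087, 0.087, 0.087, 0.087, 0.087, 0.087, 0.087]},
  "quiet": true
}}

```text
ok
```

>>> {"name": "nudge_tcp", "arguments": {
  "deltas": {"tx":[0, 0, 0, 0, 0, 0, 0, 0], "ty":[0, 0, 0, 0, 0, 0, 0, 0], "tz":[0, 0, -0.03, -0.06, -0.1, -0.14, -0.14, -0.14], "spin":[0, 0, 0, 0, 0, 0, 0, 0], "jaw":[0.087, 0.087, 0.087, 0.087, 0.087, 0.087, 0.087, 0.087]}
}}

```text
time_s: 30.35
tool_pos: [0.605, -0.0061, 0.2054]
tool_rot: [-179.7, -0.3, -46.2]
force: [-0.2, -0.5, -0.2]
grip_width: 0.0869
grasp_force: 0.0
```

Run:
```python
from h import *
w=cams.read_camera("wrist");s=cams.read_camera("scene");t=cams.read_camera("top");t0=cv2.imread("pics/top0.png")
cv2.imwrite("pics/end.png",np.hstack([w["color"][100:340,120:520],cv2.resize(s["color"][210:300,290:410],(320,240))]))
cv2.imwrite("pics/end_top.png",t["color"])
# knob top: mid of bar
for c,z in((t,.066),(s,.066)):
    for b in blobs(mask(c["color"],"red"),15):
        if 280<b[1][0]<380 and 170<b[1][1]<300: print(b[0],b[1],onz(c,[b[1]],z))
m=max(blobs(mask(w["color"],"red"),200),key=lambda b:b[0][4]);print(m[0],m[1],onz(w,[m[1]],.06))
d=np.abs(t["color"].astype(int)-t0).sum(2)
for n,(u,v) in dict(tape=(415,279),cup=(148,270),stamp=(488,314),jar=(471,190),punch=(140,233),caddy=(431,225),upright=(285,215)).items():print(n,d[v-12:v+13,u-14:u+15].mean().round(1))
```

```text
[332, 250, 13, 18, 155] [338.1, 259.6] [[ 0.616701   -0.02738575  0.066     ]]
[299, 200, 43, 56, 1675] [319.7, 225.8] [[ 0.60435469 -0.00788179  0.06      ]]
tape 14.6
cup 12.5
stamp 17.3
jar 16.2
punch 15.1
caddy 50.2
upright 12.6
```

View pics/end.png

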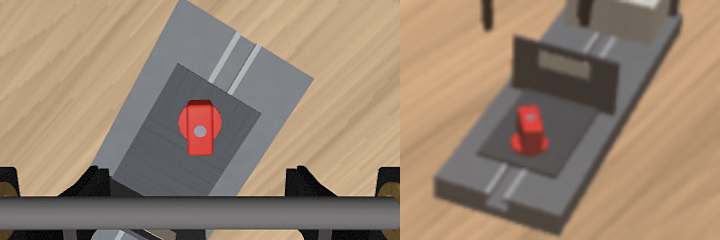

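The knob sits upright on the foot at about (200,128), with the shank tip showing through it. The foot is in line with the slot, and the bystanders and the upright haven't changed from the first top picture. The gripper is clear.

```bash
python3 -c "
from cell import env, cams, sensors
print(env.sign_off())"
```

```text
the job is handed in; nothing more can be done
None
```

The T-bolt is in the slot with its head turned under the lips and the knob tightened to about 0.48 N m; the divider and the other things look unmoved, the gripper is clear, and I handed the job in at about 30 s (no verdict was returned).

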